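# Press open the touch-latch pod box and coffee machine hatch

### The job

Get the coffee corner ready for a brew: with a closed fingertip, gently press down the front edge of the pod box's pale wooden lid until its push-to-open catch lets go and the lid springs ajar, then press the coffee machine's silver top hatch open in the same way. Let the springs do the opening: leave both lids standing ajar where the springs bring them, never lift them further. Keep the black-lidded tea box shut, and do not shift or pick up the cup, the mugs, the spoon or the sugar jar.

Things in the scene. Friction and masses are not known exactly. Their poses are not given: they have to be found in the camera images.
- pod_box: White coffee-pod box with a pale wooden lid, fixed to the table; 170 deep (x) x 140 wide (y) x 85 mm to its rim. Origin at the centre of its underside, its x axis horizontal from the front (free) edge of the lid towards the hinge. It stands on a dark plinth 2 to 27 mm high (differs each time), in any of three places in a row.
- pod_lid_press (a point): 20 mm steel dot on the pale wooden lid (168 x 140 x 10 mm): the place to press, 20 mm from its free front edge, 148 mm from the hinge, 104.5 mm above the box's underside when shut. Pressed down 4 mm or more (4 to 6 N; rigid stop at 7 mm), the catch lets go; as the finger withdraws upward the lid follows and springs ajar, the dot rising about 65 mm. It does not latch again.
- pod_lid (a joint): Angle of the pale wooden lid, rad: 0 shut on its catch, negative (to -0.048) while pressed in, about 0.44 when sprung ajar, larger if lifted further.
- machine: Black coffee machine, fixed to the table; 270 deep (x, without the clear water tank behind) x 130 wide x 256 mm high behind the hatch. Origin under it, on its mid line, 100 mm behind its front foot edge; x axis horizontal from the front (spout, free hatch edge) to the back. On its own dark plinth 2 to 27 mm high, in one of the same three places.
- hatch_press (a point): 20 mm black dot on the machine's silver hatch (124 x 126 x 10 mm): the place to press, 20 mm from its free front edge, 104 mm from the hinge, 254.5 mm above the machine's underside when shut. The same catch: lets go when pressed down 4 mm or more (4 to 6 N; rigid stop at 6.5 mm); the dot rises about 45 mm as the hatch springs ajar behind the withdrawing finger.
- hatch (a joint): Angle of the hatch, rad: 0 shut, negative (to -0.064) pressed in, about 0.44 sprung ajar.
- tea_box: Tea box: the same white box with a black lid (steel dot), on a plinth in the remaining place; to be left shut. Origin at the centre of its underside, x axis from front to hinge.
- tea_lid (a joint): Angle of the black lid, rad: 0 shut, about 0.44 if it were sprung.
- espresso_cup: White loose cup, 60 mm across x 55 mm, on the drip tray under the machine's spout. Origin at its underside.
- mug_dark: Black loose mug, 80 mm across x 90 mm, on the table on the robot's side of the boxes. Origin at its underside.
- mug_blue: Blue loose mug, 80 mm across x 90 mm, on the table left of the boxes. Origin at its underside.
- sugar_jar: Glass sugar jar with wooden cap, 70 mm across x 110 mm, on the robot's side of the boxes. Origin at its underside.
- spoon: Steel spoon, 150 mm, lying on the robot's side of the boxes. Origin at its underside.

How it is judged:
By the outcome, as a careful person would: the job done as asked, in the order asked, and still so for the second after the job is handed in, with the robot touching nothing.
It also fails if it takes over 51 s, if anything falls off the work surface, if the arm or the gripper's body presses on something with over 40 N, if the wrist force passes 120 N, or if a joint passes its speed limit or range.

### The arm

A 6-joint arm with a two-finger parallel gripper is mounted at the origin on the work surface. World frame = base frame: x ahead of the robot, y to its left, z up, the work surface at z = 0. Lengths are in m, angles in rad, forces in N, time in s.
With the tool pointing down it reaches from about 0.35 to 0.875 m from the base axis. Payload 4.2 kg.
Tool frame: the origin (TCP) lies at the very end of the fingers, on their centre line; the grasp point (between the pads) lies 19 mm behind it; z points along the fingers, y is the direction in which the jaws open and shut (so a half turn about z gives the same grasp; the last joint's range is limited). The gripper opens to 87 mm and grips with 3 to 60 N. Pads are 19 mm wide; open, the fingers measure 117 mm over their backs; the gripper's body (75 mm by 190 mm) begins 51 mm behind the grasp point.
Start: joints at [-0.968, 0.385, 0.008, 0, -1.194, -0.259], TCP at [0.211, -0.588, 0.223] pointing down, gripper open.
Joint ranges: [-3.14, 3.14], [-1.21, 2.06], [-1.07, 1.41], [-3.16, 2.05], [-2.99, -0.16], [-3.1, 3.1]. Speed limits (rad/s): [2.79, 2.79, 3.14, 3.14, 3.14, 3.14].

### API

Orientations are given as [roll, pitch, yaw] about the fixed x, y, z axes, in that order (R = Rz(yaw) Ry(pitch) Rx(roll)).
In Python, from cell import env, cams gives the robot as it stands.
- The arm moves only by the tool jog_arm, never from a script. Its arguments are lists of equal length, an entry for each row: "dp": the shift along the world's x, y, z in mm, a list of three; "turn": the turn about the world's z in degrees. A call has exactly 5 rows; each row shifts and turns the commanded pose from where the row before left it; what a row does not reach is not made up. A row lasts 1/8 s, in which the tool goes at most 62.5 mm and 10.7 degrees, less where a joint would pass 70% of its speed; a pose out of reach is approached as far as the arm can. A call is refused whole if a number of a shift passes 62.5 or a number of a turn 10.7, either way. A call with a gripper value outside its range is refused whole. "jaw" is the opening, from 0 (shut) to 1 (fully open), set as the call begins (left out, the last holds). The fingers move at their own pace and stop on an object; "squeeze" is the grip in N (left out, the last holds). Time passes only in rows, so rows that do not move let the fingers close, or fill a call up. It gives the time, the measured TCP pose, the force and the opening at its end, in the units of the state.
- env.observe(): the state, without advancing time (a new reading comes with each control period).
- cams.read_camera(name): name is "scene" or "top" or "wrist"; returns the picture (480x640x3 uint8, red, green, blue); there is no depth.
- cams.get_calibration(name): a dict with "vertical_fov" (degrees; the focal length in pixels is half the picture's height over the tangent of half this angle, whatever the lens; pixels are square), "cx", "cy" (the principal point, pixels), "extrinsics" (4x4, takes a point from camera to world coordinates); the wrist camera has in their place "mount" (4x4, takes a point from camera to tool coordinates, whose origin is the TCP and whose axes are the flange's). Camera axes: x right, y up, looking along -z (the intrinsics and any distortion apply to the point x, -y, -z); pixel columns grow to the right and rows downward; lengths in m; the calibration is good to about 2 mm. The wrist camera is an equidistant fisheye: a pixel r from the principal point sees the ray r / f radians off the axis. A picture is of the moment at which its call begins: read the wrist's pose just before it. get_calibration takes no time and is no camera call.
- env.finish_job(): hands the job in, once; it reports no verdict.
The state is a dict: "time": time; "joint_positions": joint angles; "joint_velocities": joint speeds; "effort": joint torques, N m; "tool_pos": TCP position; "ee_rot": TCP orientation; "ft_force": force on the tool from outside, world axes, zero at the start; "moment": the same for the moment, N m; "opening": finger opening in m.
Only numpy, scipy, OpenCV 4.12 (cv2) and the standard library are available. Lean on these libraries where they do the work, as an engineer would, in place of code of your own. Each camera call takes 0.05 s, during which the arm holds its last target. There are 200 camera calls.

## Working session

There is one attempt and no reset: what is moved stays moved. The work goes in short steps, Python scripts to look and compute and a tool call to move; the robot and the scene stay as the last step left them, time stands still between calls to the robot, and variables do not carry over. Pictures are saved under pics/ and viewed, about 8 in all and at most 12, crops included, and the job is handed in when it is done.

Besides the shell and the picture viewer there is one more tool, called after "Request:" as name(argument=value, ...) on one line, values as JSON. jog_arm: Moves the arm, as the interface text tells. Its arguments: {"type":"object","properties":{"dp":{"type":"array","items":{"type":"array","items":{"type":"number"}}},"turn":{"type":"array","items":{"type":"number"}},"jaw":{"type":"number"},"squeeze":{"type":"number"}},"required":["dp","turn"]}

```bash
mkdir -p pics; ls; python3 - <<'E'
from cell import env,cams
import cv2,numpy as np
for n in("scene","top"):
    cv2.imwrite(f"pics/{n}0.png",cams.read_camera(n)[:,:,::-1]); print(n,cams.get_calibration(n))
print(cams.get_calibration("wrist")); print(env.observe())
E
```

```text
pics
scene {'vertical_fov': 52.6848886653522, 'cx': 318.58287091679034, 'cy': 241.9163691674794, 'extrinsics': array([[-0.74007056, -0.55156547,  0.38480008,  0.92271537],
       [ 0.67251616, -0.60337874,  0.42855117,  0.55850686],
       [-0.00419384,  0.57594238,  0.81747954,  1.06411025],
       [ 0.        ,  0.        ,  0.        ,  1.        ]])}
top {'vertical_fov': 55.61282196252974, 'cx': 309.61632590692454, 'cy': 235.7487183245882, 'extrinsics': array([[ 0.00587699,  0.99435097, -0.10597925,  0.39943435],
       [-0.99995255,  0.00666717,  0.00710323,  0.09748775],
       [ 0.00776969,  0.10593247,  0.99434297,  1.11528848],
       [ 0.        ,  0.        ,  0.        ,  1.        ]])}
{'vertical_fov': 65.70646984690485, 'cx': 318.7329685038779, 'cy': 241.77103291719408, 'mount': array([[ 4.15192776e-04,  9.59519447e-01,  2.81642076e-01,
         7.71470697e-02],
       [ 9.99999900e-01, -4.44649993e-04,  4.06813517e-05,
        -4.64838961e-04],
       [ 1.64266695e-04,  2.81642031e-01, -9.59519536e-01,
        -1.60825017e-01],
       [ 0.00000000e+00,  0.00000000e+00,  0.00000000e+00,
         1.00000000e+00]])}
{'time': 0.1, 'joint_positions': array([-9.68395236e-01,  3.85469425e-01,  6.75153311e-03, -4.29755098e-04,
       -1.19401805e+00, -2.58579798e-01]), 'joint_velocities': array([ 0.00175373, -0.00128798,  0.00363793,  0.00245381,  0.00214892,
        0.00209501]), 'effort': array([-4.07982534e-04, -3.91691530e+01,  1.87934732e+01,  4.23186913e+00,
        1.34723273e-02, -6.90913430e-05]), 'tool_pos': array([ 0.21049386, -0.58790411,  0.22157167]), 'ee_rot': array([ 3.13961539e+00, -1.09955689e-04, -2.79792976e+00]), 'ft_force': array([-0.41997691,  0.50629665,  0.02336604]), 'moment': array([ 0.04801195, -0.00344602, -0.00862107]), 'opening': 0.08665057262868552}
```

View pics/scene0.png

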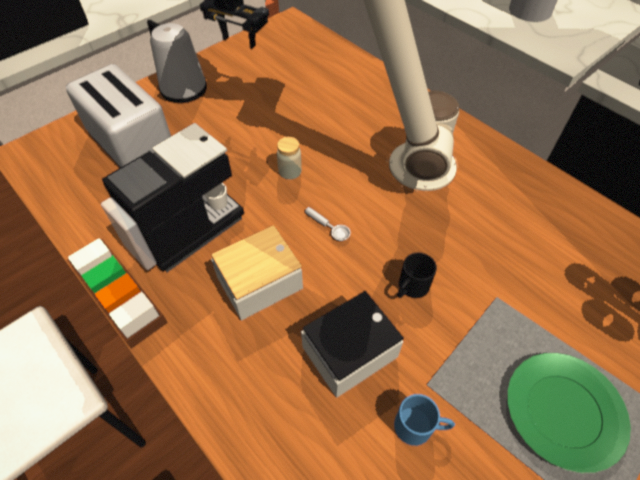

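View pics/top0.png

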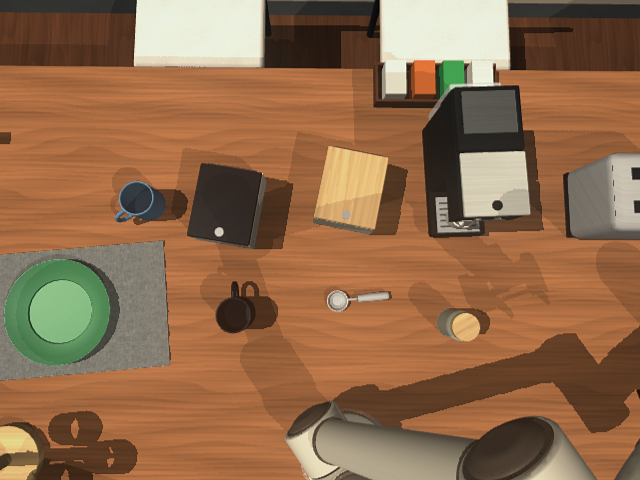

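The top view shows the pod dot at about (346,215) and the hatch dot at about (497,205). In the scene view they are at about (281,248) and (203,138). The order left to right is tea, pod, machine. Next I'll triangulate both dots.

```bash
cat > h.py <<'E'
import cv2,numpy as np
from cell import env,cams
def ray(n,u,v):
    c=cams.get_calibration(n);f=240/np.tan(np.radians(c["vertical_fov"]/2));E=c["extrinsics"]
    d=E[:3,:3]@np.array([(u-c["cx"])/f,-(v-c["cy"])/f,-1]);return E[:3,3],d/np.linalg.norm(d)
def tri(rs):
    A=sum(np.eye(3)-np.outer(d,d) for o,d in rs);b=sum((np.eye(3)-np.outer(d,d))@o for o,d in rs)
    p=np.linalg.solve(A,b);return p,[np.linalg.norm(np.cross(p-o,d))*1e3 for o,d in rs]
def blob(img,u,v,r,mode):
    w=img[v-r:v+r+1,u-r:u+r+1]; h=cv2.cvtColor(w,cv2.COLOR_RGB2HSV)
    ch=h[...,1 if mode=="sat" else 2].astype(np.uint8)
    _,m=cv2.threshold(ch,0,255,cv2.THRESH_BINARY_INV|cv2.THRESH_OTSU)
    k,l,s,c=cv2.connectedComponentsWithStats(m)
    i=min(range(1,k),key=lambda i:np.hypot(*(c[i]-r))); return c[i]+[u-r,v-r],s[i,4]
E
python3 - <<'E'
from h import *
I={n:cv2.imread(f"pics/{n}0.png")[:,:,::-1].copy() for n in("top","scene")}
for nm,mode,pts in(("pod","sat",dict(top=(346,215),scene=(281,248))),("hatch","val",dict(top=(497,205),scene=(203,138)))):
    rs=[]
    for n,(u,v) in pts.items():
        c,a=blob(I[n],u,v,7,mode);print(nm,n,c,a);rs.append(ray(n,*c))
    print(tri(rs))
# axes: rays of lid corners onto plane (top view)
def pl(u,v,z):
    o,d=ray("top",u,v);return (o+d*(z-o[2])/d[2]).round(3)
print("pod lid corners",[pl(*p,.12) for p in((330,147),(389,157),(375,232),(314,221))])
print("hatch corners",[pl(*p,.27) for p in((460,153),(521,151),(529,216),(461,218))])
E
```

```text
pod top [345.828125 214.171875] 64
pod scene [279.5 247.5] 48
(array([0.55504953, 0.00994268, 0.11420298]), [np.float64(0.14375021015751296), np.float64(0.14375021015763856)])
hatch top [497.13483146 204.74157303] 89
hatch scene [203.43589744 138.33333333] 39
(array([ 0.54991624, -0.26060052,  0.27278013]), [np.float64(0.5048851940441532), np.float64(0.5048851940442348)])
pod lid corners [array([0.706, 0.046, 0.12 ]), array([ 0.684, -0.087,  0.12 ]), array([ 0.515, -0.054,  0.12 ]), array([0.538, 0.081, 0.12 ])]
hatch corners [array([ 0.65 , -0.195,  0.27 ]), array([ 0.655, -0.312,  0.27 ]), array([ 0.53 , -0.322,  0.27 ]), array([ 0.525, -0.193,  0.27 ])]
```

Triangulation puts the pod dot at (0.555, 0.010, 0.114) and the hatch dot at (0.550, -0.261, 0.273), with ray gaps under 1 mm. I'll raise the arm with the jaws closed and cross over above the pod box.

Request:
jog_arm(dp=[[0, 0, 50], [0, 0, 50], [0, 0, 50], [25, 43, 0], [25, 43, 0]], turn=[0, 0, 0, 0, 0], jaw=0)

```text
time: 0.72
tool_pos: [0.2611, -0.5015, 0.3722]
ee_rot: [3.141, 0.001, -2.799]
ft_force: [1.3, 0.2, -0.2]
opening: 0.0448
```

Request:
jog_arm(dp=[[25, 43, 0], [25, 43, 0], [25, 43, 0], [25, 43, 0], [25, 43, 0]], turn=[0, 0, 0, 0, 0])

```text
time: 1.35
tool_pos: [0.386, -0.2858, 0.3722]
ee_rot: [3.141, -0.0, -2.798]
ft_force: [0.8, -0.2, -0.0]
opening: 0.002
```

Request:
jog_arm(dp=[[25, 43, 0], [25, 43, 0], [25, 43, 0], [25, 43, 0], [0, 0, 0]], turn=[0, 0, 0, 0, 0])

```text
time: 1.98
tool_pos: [0.4867, -0.1129, 0.3714]
ee_rot: [3.14, -0.002, -2.793]
ft_force: [-0.6, -0.3, -0.4]
opening: 0.0007
```

Request:
jog_arm(dp=[[23, 41, 0], [23, 41, 0], [22, 41, 0], [0, 0, -60], [0, 0, -60]], turn=[0, 0, 0, 0, 0])

```text
time: 2.6
tool_pos: [0.5537, 0.0077, 0.2511]
ee_rot: [3.141, 0.001, -2.798]
ft_force: [0.6, 0.5, -0.8]
opening: 0.0003
```

Request:
jog_arm(dp=[[0, 0, -40], [0, 0, -40], [0, 0, 0], [0, 0, 0], [0, 0, 0]], turn=[0, 0, 0, 0, 0])

```text
time: 3.22
tool_pos: [0.5549, 0.0077, 0.1747]
ee_rot: [-3.141, 0.004, -2.798]
ft_force: [-0.2, 0.1, 0.9]
opening: 0.0001
```

```bash
cat >> h.py <<'E'
from scipy.spatial.transform import Rotation as Ro
def wcast(s,u,v,z):
    c=cams.get_calibration("wrist");f=240/np.tan(np.radians(c["vertical_fov"]/2));M=c["mount"]
    x,y=u-c["cx"],v-c["cy"];r=np.hypot(x,y);t=r/f
    d=np.array([np.sin(t)*x/r,-np.sin(t)*y/r,-np.cos(t)])
    R=Ro.from_euler("xyz",s["ee_rot"]).as_matrix();o=s["tool_pos"]+R@M[:3,3];d=R@M[:3,:3]@d
    return o+d*(z-o[2])/d[2]
def wproj(s,p):
    c=cams.get_calibration("wrist");f=240/np.tan(np.radians(c["vertical_fov"]/2));M=c["mount"]
    R=Ro.from_euler("xyz",s["ee_rot"]).as_matrix()
    q=M[:3,:3].T@(R.T@(np.array(p)-s["tool_pos"])-M[:3,3]);q=np.array([q[0],-q[1],-q[2]])
    n=np.hypot(q[0],q[1]);t=np.arctan2(n,q[2]);return c["cx"]+f*t*q[0]/n,c["cy"]+f*t*q[1]/n
E
python3 - <<'E'
from h import *
s=env.observe();im=cams.read_camera("wrist");cv2.imwrite("pics/w1.png",im[:,:,::-1])
print(s["tool_pos"],s["ee_rot"],s["ft_force"],wproj(s,[.555,.0099,.1142]),wproj(s,s["tool_pos"]))
E
```

```text
[0.55492625 0.00767441 0.17473911] [-3.14101584  0.00411925 -2.79778978] [-0.19592562  0.1430323   0.87653386] (np.float64(322.8070883851348), np.float64(261.15525904727104)) (np.float64(319.6868043727175), np.float64(301.90287489395723))
```

View pics/w1.png

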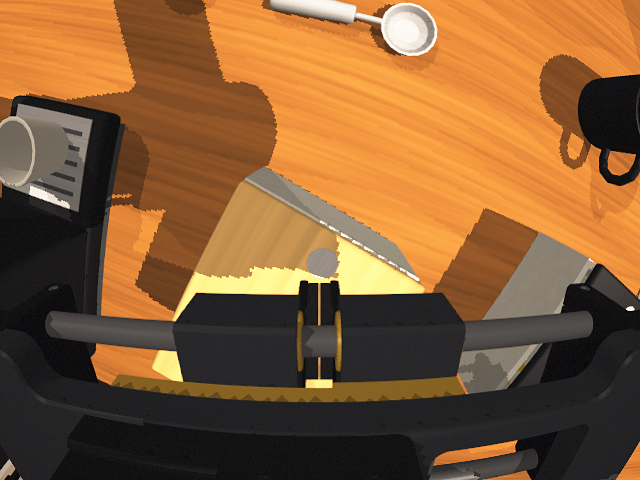

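In the wrist view the pod dot is at (321.5,263) against a predicted (322.8,261.2), so the estimate holds to 1–2 mm. I'll descend gently.

Request:
jog_arm(dp=[[0, 2, -20], [0, 0, -20], [0, 0, -12], [0, 0, 0], [0, 0, 0]], turn=[0, 0, 0, 0, 0])

```text
time: 3.9
tool_pos: [0.5544, 0.0097, 0.1215]
ee_rot: [-3.141, 0.002, -2.798]
ft_force: [0.5, 0.0, 0.6]
opening: 0.0005
```

Request:
jog_arm(dp=[[0, 0, -1], [0, 0, -1], [0, 0, -1], [0, 0, -1], [0, 0, 0]], turn=[0, 0, 0, 0, 0])

```text
time: 4.53
tool_pos: [0.5536, 0.0096, 0.1164]
ee_rot: [3.142, -0.0, -2.798]
ft_force: [-0.4, 0.4, -0.3]
opening: 0.0002
```

Request:
jog_arm(dp=[[0, 0, -1], [0, 0, -1], [0, 0, 0], [0, 0, 0], [0, 0, 0]], turn=[0, 0, 0, 0, 0])

```text
time: 5.15
tool_pos: [0.5537, 0.0096, 0.1151]
ee_rot: [-3.141, 0.0, -2.798]
ft_force: [-2.5, 0.3, 5.1]
opening: 0.0005
```

Request:
jog_arm(dp=[[0, 0, -1], [0, 0, -1], [0, 0, -1], [0, 0, 0], [0, 0, 0]], turn=[0, 0, 0, 0, 0])

```text
time: 5.78
tool_pos: [0.5534, 0.0096, 0.1116]
ee_rot: [3.141, -0.001, -2.798]
ft_force: [-3.1, 1.4, 4.7]
opening: 0.0009
```

Request:
jog_arm(dp=[[0, 0, -1], [0, 0, -1], [0, 0, 0], [0, 0, 0], [0, 0, 0]], turn=[0, 0, 0, 0, 0])

```text
time: 6.4
tool_pos: [0.5533, 0.0096, 0.1095]
ee_rot: [3.141, -0.001, -2.798]
ft_force: [-2.9, 0.2, 5.1]
opening: 0.0006
```

Request:
jog_arm(dp=[[0, 0, 6], [1, 0, 8], [1, 0, 8], [2, 0, 8], [2, 0, 8]], turn=[0, 0, 0, 0, 0])

```text
time: 7.02
tool_pos: [0.5603, 0.0097, 0.1482]
ee_rot: [-3.142, 0.001, -2.798]
ft_force: [0.5, -0.5, 2.4]
opening: 0.0006
```

Request:
jog_arm(dp=[[2, -1, 8], [2, -1, 8], [2, -1, 8], [2, 0, 10], [0, 0, 20]], turn=[0, 0, 0, 0, 0])

```text
time: 7.65
tool_pos: [0.5667, 0.0064, 0.201]
ee_rot: [3.141, -0.004, -2.798]
ft_force: [0.9, -0.1, 0.4]
opening: 0.0003
```

Request:
jog_arm(dp=[[0, 0, 40], [0, 0, 50], [0, 0, 60], [0, 0, 0], [0, 0, 0]], turn=[0, 0, 0, 0, 0])

```text
time: 8.28
tool_pos: [0.567, 0.0067, 0.3511]
ee_rot: [3.141, -0.001, -2.798]
ft_force: [-0.1, -0.8, -1.6]
opening: 0.0005
```

```bash
python3 - <<'E'
from h import *
a=cams.read_camera("scene");b=cams.read_camera("top")
cv2.imwrite("pics/c1.png",np.hstack([a[60:460,100:460],b[100:500,160:560][:380]if 0 else cv2.copyMakeBorder(b[100:480,160:560],0,20,0,0,cv2.BORDER_CONSTANT)])[:,:,::-1])
print(env.observe()["tool_pos"])
E
```

```text
[0.56684431 0.00654408 0.34985006]
```

View pics/c1.png

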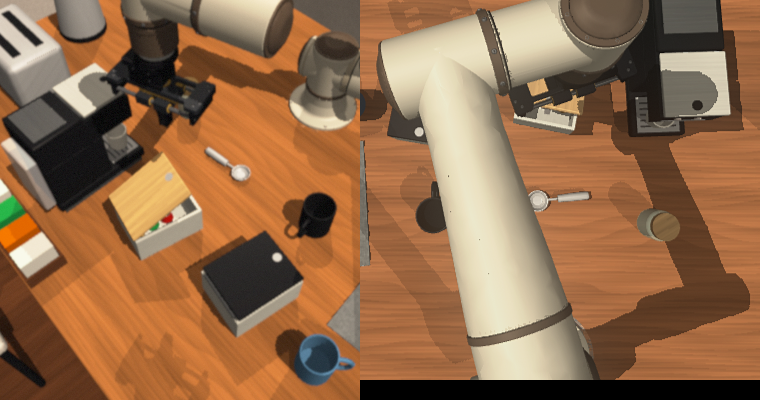

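The pod lid is now ajar and the tea box is shut. Moving on to the hatch.

Request:
jog_arm(dp=[[-3, -45, 0], [-3, -45, 0], [-3, -45, 0], [-3, -45, 0], [-3, -45, 0]], turn=[0, 0, 0, 0, 0])

```text
time: 9.0
tool_pos: [0.5519, -0.2197, 0.3498]
ee_rot: [3.14, -0.003, -2.798]
ft_force: [0.6, 0.6, -0.6]
opening: 0.0004
```

Request:
jog_arm(dp=[[-2, -42, 0], [0, 0, -10], [0, 0, -10], [0, 0, 0], [0, 0, 0]], turn=[0, 0, 0, 0, 0])

```text
time: 9.62
tool_pos: [0.5509, -0.2595, 0.3318]
ee_rot: [-3.141, 0.0, -2.796]
ft_force: [-0.4, 0.0, 0.7]
opening: 0.0009
```

```bash
python3 - <<'E'
from h import *
s=env.observe();im=cams.read_camera("wrist");cv2.imwrite("pics/w2.png",im[100:400,100:540,::-1])
print(s["tool_pos"],wproj(s,[.55,-.2606,.2735]))
E
```

```text
[ 0.55094909 -0.25952679  0.33181227] (np.float64(318.40764542053324), np.float64(259.55913486522036))
```

View pics/w2.png

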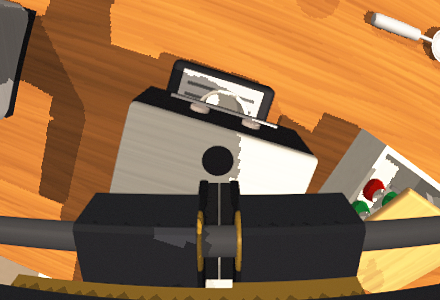

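The hatch dot shows at full-image (318,260), matching the predicted (318.4,259.6). Descending.

Request:
jog_arm(dp=[[0, -1, -20], [0, 0, -20], [0, 0, -11], [0, 0, 0], [0, 0, 0]], turn=[0, 0, 0, 0, 0])

```text
time: 10.3
tool_pos: [0.5512, -0.2615, 0.2816]
ee_rot: [-3.14, 0.001, -2.797]
ft_force: [0.3, 0.0, 0.2]
opening: 0.0007
```

Request:
jog_arm(dp=[[0, 0, -1], [0, 0, -1], [0, 0, -1], [0, 0, -1], [0, 0, 0]], turn=[0, 0, 0, 0, 0])

```text
time: 10.92
tool_pos: [0.5506, -0.2614, 0.2764]
ee_rot: [3.141, -0.0, -2.798]
ft_force: [0.4, 0.1, -0.3]
opening: 0.0003
```

Request:
jog_arm(dp=[[0, 0, -1], [0, 0, 0], [0, 0, -1], [0, 0, 0], [0, 0, 0]], turn=[0, 0, 0, 0, 0])

```text
time: 11.55
tool_pos: [0.5507, -0.2614, 0.2745]
ee_rot: [3.142, 0.0, -2.798]
ft_force: [-0.4, 0.4, -0.4]
opening: 0.0003
```

Request:
jog_arm(dp=[[0, 0, -1], [0, 0, 0], [0, 0, -1], [0, 0, 0], [0, 0, 0]], turn=[0, 0, 0, 0, 0])

```text
time: 12.18
tool_pos: [0.5507, -0.2615, 0.2735]
ee_rot: [-3.141, 0.001, -2.798]
ft_force: [-1.6, 0.7, 5.4]
opening: 0.0005
```

Request:
jog_arm(dp=[[0, 0, -1], [0, 0, -1], [0, 0, -1], [0, 0, 0], [0, 0, 0]], turn=[0, 0, 0, 0, 0])

```text
time: 12.8
tool_pos: [0.5503, -0.2616, 0.2704]
ee_rot: [-3.141, -0.0, -2.798]
ft_force: [-2.7, 0.7, 5.1]
opening: 0.0004
```

Request:
jog_arm(dp=[[0, 0, -1], [0, 0, -1], [0, 0, 0], [0, 0, 0], [0, 0, 0]], turn=[0, 0, 0, 0, 0])

```text
time: 13.42
tool_pos: [0.5501, -0.2616, 0.2685]
ee_rot: [-3.141, -0.001, -2.798]
ft_force: [-3.1, 1.4, 6.5]
opening: 0.0005
```

Request:
jog_arm(dp=[[0, 0, 6], [1, 0, 7], [2, 0, 7], [2, 0, 7], [2, 0, 7]], turn=[0, 0, 0, 0, 0])

```text
time: 14.05
tool_pos: [0.558, -0.2613, 0.3015]
ee_rot: [3.141, 0.0, -2.798]
ft_force: [0.9, 0.4, 0.3]
opening: 0.0003
```

Request:
jog_arm(dp=[[2, 0, 7], [2, 0, 7], [1, 0, 8], [0, 0, 15], [0, 0, 25]], turn=[0, 0, 0, 0, 0])

```text
time: 14.68
tool_pos: [0.5622, -0.2613, 0.3639]
ee_rot: [3.14, -0.002, -2.798]
ft_force: [0.1, -0.3, 0.8]
opening: 0.0007
```

Request:
jog_arm(dp=[[0, 0, 40], [-50, 0, 20], [-50, 0, 0], [-50, 0, 0], [0, 0, 0]], turn=[0, 0, 0, 0, 0])

```text
time: 15.3
tool_pos: [0.4096, -0.2615, 0.4265]
ee_rot: [-3.139, 0.003, -2.799]
ft_force: [-0.0, -0.5, 0.4]
opening: 0.0003
```

```bash
python3 - <<'E'
from h import *
a=cams.read_camera("scene");b=cams.read_camera("top");print(env.observe()["tool_pos"])
cv2.imwrite("pics/c2.png",np.hstack([a[80:480,60:460],b[60:460,170:560]])[:,:,::-1])
E
```

```text
[ 0.41242974 -0.26145343  0.42474373]
```

View pics/c2.png

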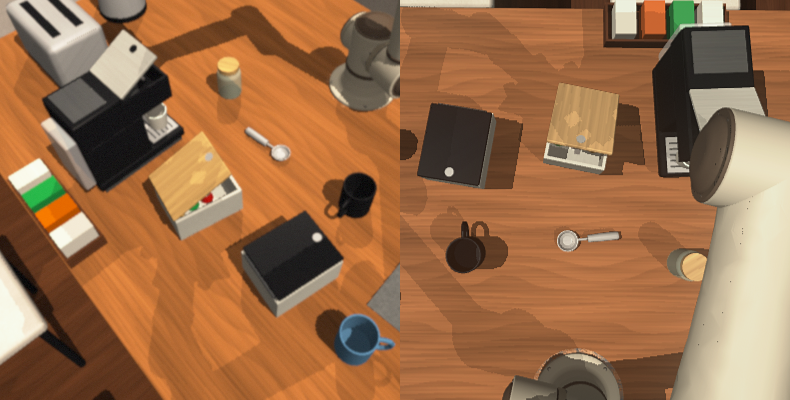

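Both lids stand ajar, the tea box is shut, the loose items look undisturbed and the arm is clear. Handing in.

```bash
python3 -c "
from cell import env
print(env.finish_job())"
```

```text
the job is handed in; nothing more can be done
None
```

I pressed the pod box lid open first and then the machine's hatch. Both sprang ajar behind the withdrawing finger, and I handed the job in about 15 s into the 51 s limit.

- **Pressing:** I located both dots by triangulating the top and scene views. The wrist camera agreed to within about 2 mm at each dot. With the jaws closed I pressed each lid about 5–7 mm, and the vertical force was never above 6.5 N in the readings. I then withdrew the finger upward along the lid's arc.
- **Last checks:** The final scene picture shows the pale lid and the hatch standing ajar and the black-lidded tea box shut. The spoon, sugar jar, cup and mugs look undisturbed. The gripper was clear, with the wrist force about 0.
- **Not checked:** I judged the lid angles by eye and did not measure them. I also did not measure the loose items' positions to confirm they hadn't shifted. No check failed or disagreed.

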